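# Load the filter cassette of a bench dust extractor and switch it on

### The job

Slide the retaining gate on top of the dust extractor fully aside, lower the filter cassette gently all the way down into its slot without dropping it, and slide the gate fully shut over the cassette's shoulder. Only then flip the toggle switch over to its other side to start the fan. Leave the bowl, the mallet and the wood blank where they are.

Things in the scene. Friction and masses are not known exactly. Their poses are not given: they have to be found in the camera images.
- extractor: Green box fixed to the bench, 180 (its x) x 320 (y) x 90 mm high (the deck). Origin: centre of its underside; z up. Mid-deck a steel-edged slot, 36 (x) x 126 mm (y), mouth chamfered 6 mm wider all round. The gate covers the slot's +y end, between steel rails at x = -35 and +35 mm (8 mm wide, 12 mm above the deck, y = 30 to 156 mm). The toggle is near the -y end, a black pipe stub on the +y end.
- slot (a point): Centre of the slot's floor, at the extractor's (0, 0, 12 mm), 78 mm below the deck; axes as the extractor's.
- gate (a joint): Sliding gate, m: 0 = shut at its stop, 0.05 = fully aside, towards the extractor's +y. Starts between 0 and 0.012. Steel plate 60 (x) x 70 (y) x 5 mm, 2 mm above the deck, with an upright black fin. Its leading edge is at the extractor's y = 28 mm shut (over the slot's end), 78 mm fully aside (clear of the slot). Friction about 1.5 N; stays where left.
- gate_grip (a point): Grip point on the gate's fin, 32 mm above the deck, moving with the gate (shut: extractor's x = 0, y = 78 mm). The fin is 14 (x) x 34 (y) mm, its foot 7 mm and its top 47 mm above the deck; the point is on its centre line.
- toggle (a joint): Over-centre bat toggle switch, rad: 0 = off, leaning 0.45 rad to the extractor's -x; 0.45 = upright; 0.9 = on, leaning as far to +x. Its heavy end makes it fall to the nearer side and stay there; moving it takes about 0.6 N at the tip.
- toggle_tip (a point): Top end of the steel bat, which is 62 mm long, 10 mm thick at the foot, 22 mm near the top. Pivot at the extractor's (0, -118, 100 mm), hinge along y. Off, the tip is at the extractor's (-27, -118, 156 mm); on, at (+27, -118, 156 mm). Plate 50 x 50 mm and collar 26 mm wide, up to 12 mm above the deck, round its foot.
- cassette: Loose filter cassette standing upright on the bench: aluminium frame, pleated paper, 30 (its x) x 120 (y) x 75 mm high, about 0.3 kg, black handle tab on top. Origin: centre of its underside; z up. Either way round fits the slot. Seated, its origin is at slot, its top 3 mm below the deck; only the handle stands out.
- cassette_grip (a point): Grip point on the cassette's handle tab, 99 mm above the cassette's underside. The tab is 14 (x) x 40 (y) mm and 38 mm tall, from 75 to 113 mm above the underside, centred.
- bowl: Bystander: turned dark wooden bowl, 120 mm wide, 45 mm high. Origin: centre of its foot.
- mallet: Bystander: turned wooden mallet lying on the bench, 250 mm long along its x, head 64 mm thick. Origin: on the bench below its axis, 120 mm from the handle's end.
- blank: Bystander: round wood blank standing on end, 90 mm wide, 60 mm high. Origin: centre of its underside.
Things that resemble listed ones, but are neither listed nor needed, are in the scene too. There is more than one size of the cassette; the one meant has the size given above.

How it is judged (in metres and radians):
On the way, in this order (a step that is already met when the one before it is completed fails the run):
1. the gate is slid aside, clear of the slot (value of joint gate above 0.041 m), for 0.1 s.
2. the cassette is all the way down in the slot (z of cassette in the frame of extractor below 0.016 m and horizontal distance between cassette and slot below 0.006 m and angle between cassette's own z axis and vertical below 0.08 rad and angle between the y axis of cassette and the y axis of extractor, either way round below 0.08 rad), for 0.2 s.
3. the gate is fully shut again over the seated cassette (all of step 2 and value of joint gate below 0.004 m), for 0.2 s.
4. the toggle is flipped over (value of joint toggle above 0.75 rad and value of joint gate below 0.004 m), for 0.2 s.
At the end, for the whole second after the job is handed in: The cassette stands at rest in the slot, its underside within 4 mm of the slot's floor, within 6 mm of its centre, upright and along the slot within 0.08 rad; the gate is within 4 mm of its shut stop; the toggle is over on its other side (above 0.75 rad) (all of step 2 and all of step 4 and linear speed of cassette below 0.02 m/s); the robot touches nothing.
It fails at once if the cassette is dropped into the slot (falls in faster than 0.5 m/s) (horizontal distance between cassette and slot below 0.02 m and z of cassette in the frame of extractor below 0.1 m and linear speed of cassette above 0.5 m/s).
It fails at once if the toggle is flipped on before the gate is shut (value of joint toggle above 0.75 rad and value of joint gate above 0.02 m).
It fails at once if the bowl, the mallet or the blank is moved by more than 25 mm (distance of any of bowl, mallet, blank from where it was at the start of the episode above 0.025 m).
It also fails if it takes over 72 s, if anything falls off the work surface, if the arm or the gripper's body presses on something with over 40 N, if the wrist force passes 120 N, or if a joint passes its speed limit or range.

### The arm

A 7-joint arm with a two-finger parallel gripper is mounted at the origin on the work surface. World frame = base frame: x ahead of the robot, y to its left, z up, the work surface at z = 0. Lengths are in mm, angles in rad, forces in N, time in s.
With the tool pointing down it reaches from about 400 to 875 mm from the base axis. Payload 4.4 kg.
Tool frame: the origin (TCP) lies at the centre of the arm's flange, where the gripper is bolted on; the fingertips stand 173 mm ahead of it and the grasp point (between the pads) lies 155 mm ahead of it; z points along the fingers, y is the direction in which the jaws open and shut (so a half turn about z gives the same grasp; the last joint's range is limited). The gripper opens to 85 mm and grips with 20 to 120 N. Pads are 22 mm wide; open, the fingers measure 114 mm over their backs; the gripper's body (76 mm by 85 mm) begins 54 mm behind the grasp point. The pads swing forward as they close: fully open they stand 13 mm farther back than shut.
Start: joints at [-1.346, 0.628, 0.038, 1.517, -0.027, 0.996, -0.02], TCP at [186.348, 622.728, 404.713] pointing down, gripper open.
Joint ranges: [-3.06, 3.06], [-0.37, 2.12], [-1.25, 1.32], [0.18, 2.47], [-1.1, 4.24], [0.23, 1.98], [-2.94, 2.94]. Speed limits (rad/s): [2.57, 2.57, 3.14, 3.14, 3.14, 3.14, 3.14].

### API

Orientations are given as [roll, pitch, yaw] about the fixed x, y, z axes, in that order (R = Rz(yaw) Ry(pitch) Rx(roll)).
In Python, from cell import * gives the robot as it stands. The module is installed in compiled form; this text tells all that it offers.
- The arm moves only by the shell command python3 -m jog 'ROWS'. ROWS is JSON, one flat list of numbers, 5 for each row, row after row: the shift along the tool's x, y, z in mm, then the turn about the tool's z in degrees, then the finger opening in mm, from 0 to 85.4. A call has 1 to 20 rows; each row is the pose to reach, as a shift and turn from the pose commanded when the call began, along the tool's axes at that moment; what a row does not reach only later rows make up. A row lasts 1/12 s, in which the tool goes at most 41.7 mm and 7.16 degrees, less where a joint would pass 70% of its speed; a pose out of reach is approached as far as the arm can. A call with a gripper value outside its range is refused whole. The fingers move at their own pace and stop on an object; the grip force is fixed at half the most. Time passes only in rows, so rows that repeat a pose let the fingers close. It gives the time, the measured TCP pose, the force and the opening at its end, in the units of the state.
- read_state(): the state, without advancing time (a new reading comes with each control period).
- get_image(name): name is "scene" or "top" or "wrist"; returns (picture, depth): 400x640x3 uint8, blue, green, red; 400x640 float32, mm along the optical axis (not along the pixel's ray), 0 where there is no reading.
- camera_params(name): a dict with "K" (3x3 intrinsics, pixels), "T" (4x4, takes a point from camera to world coordinates). Camera axes: x right, y up, looking along -z (the intrinsics and any distortion apply to the point x, -y, -z); pixel columns grow to the right and rows downward; lengths in mm; the calibration is good to about 2 mm. A picture is of the moment at which its call begins: read the wrist's pose just before it. camera_params takes no time and is no camera call; for the wrist camera it gives the pose at the moment of the call.
- finish_job(): hands the job in, once; it reports no verdict.
The state is a dict: "clock": time; "qpos": joint angles; "qd": joint speeds; "tau": joint torques, N m; "eef_pos": TCP position; "tool_rot": TCP orientation; "force": force on the tool from outside, world axes, zero at the start; "torque": the same for the moment, N m; "width": finger opening in mm.
Only numpy, scipy, OpenCV 4.12 (cv2) and the standard library are available. Lean on these libraries where they do the work, as an engineer would, in place of code of your own. Each camera call takes 0.05 s, during which the arm holds its last target.

## Working session

There is one attempt and no reset: what is moved stays moved. The work goes in short steps, Python scripts to look and compute and a shell command to move; the robot and the scene stay as the last step left them, time stands still between calls to the robot, and variables do not carry over. Pictures are saved under pics/ and viewed, and the job is handed in when it is done.

```bash
mkdir -p pics; cat > h.py <<'E'
from cell import *
import numpy as np, cv2
def snap(n,tag):
    im,d=get_image(n); p=camera_params(n)
    cv2.imwrite(f'pics/{tag}.png',im); np.savez(f'pics/{tag}.npz',im=im,d=d,K=p['K'],T=p['T'])
    return im,d,p
def load(tag): return np.load(f'pics/{tag}.npz')
def px(tag,u,v,z=None):
    """world point of pixel from depth, or on plane z"""
    f=load(tag);K=f['K'];T=f['T'];d=f['d']
    r=np.array([(u-K[0,2])/K[0,0],-(v-K[1,2])/K[1,1],-1.])
    if z is None:
        w=d[int(v)-1:int(v)+2,int(u)-1:int(u)+2]; w=w[w>0]
        if len(w)==0: return None
        return (T@np.r_[r*np.median(w),1])[:3]
    o=T[:3,3];g=T[:3,:3]@r
    return o+g*(z-o[2])/g[2]
def crop(tag,x0,y0,x1,y1,s,out):
    im=load(tag)['im'][y0:y1,x0:x1]; cv2.imwrite(f'pics/{out}.png',cv2.resize(im,None,fx=s,fy=s,interpolation=cv2.INTER_CUBIC))
def cloud(tag):
    f=load(tag);K=f['K'];T=f['T'];d=f['d'].astype(float)
    v,u=np.mgrid[:d.shape[0],:d.shape[1]]
    P=np.stack([(u-K[0,2])/K[0,0]*d,-(v-K[1,2])/K[1,1]*d,-d,np.ones_like(d)],-1)@T.T
    P[d<=0]=np.nan
    return P[...,:3]
E
python3 - <<'E'
from h import *
for n in ("scene","top"):
    im,d,p=snap(n,n+'0'); print(n,p)
s=read_state();print(s)
E
```

```text
scene {'K': array([[440.78493263,   0.        , 323.39996438],
       [  0.        , 440.78493263, 202.76244739],
       [  0.        ,   0.        ,   1.        ]]), 'T': array([[ 2.25019459e-02, -6.97028784e-01,  7.16689986e-01,
         1.69505946e+03],
       [ 9.99523725e-01,  5.41989267e-04, -3.08549681e-02,
        -1.81699630e+01],
       [ 2.11183626e-02,  7.17042942e-01,  6.96709003e-01,
         1.23624744e+03],
       [ 0.00000000e+00,  0.00000000e+00,  0.00000000e+00,
         1.00000000e+00]])}
top {'K': array([[409.64671627,   0.        , 318.17416538],
       [  0.        , 409.64671627, 200.26151172],
       [  0.        ,   0.        ,   1.        ]]), 'T': array([[-1.39616595e-02,  9.94760227e-01, -1.01277653e-01,
         4.20272585e+02],
       [-9.99835788e-01, -1.27186567e-02,  1.29086030e-02,
         5.41720130e+01],
       [ 1.15528491e-02,  1.01441248e-01,  9.94774449e-01,
         1.52268982e+03],
       [ 0.00000000e+00,  0.00000000e+00,  0.00000000e+00,
         1.00000000e+00]])}
{'clock': 0.1, 'qpos': array([-1.34578781,  0.62922981,  0.03843042,  1.51829686, -0.02695754,
        0.99627504, -0.02000997]), 'qd': array([ 3.83856443e-04, -2.87371532e-03,  7.88972445e-04, -1.32571132e-03,
        6.70185681e-05, -2.24319523e-03, -7.68595602e-04]), 'tau': array([ 3.57675999e-03, -5.64531076e+01,  1.23097301e+00, -1.93975192e+01,
        1.12933625e-02,  5.33316401e-03, -3.77618278e-06]), 'eef_pos': array([186.26229371, 622.45711242, 403.88674446]), 'tool_rot': array([-3.13990172e+00,  4.34053890e-05,  2.85080826e+00]), 'force': array([-0.48955811,  1.16146988, -0.64821687]), 'torque': array([0.01023346, 0.00582773, 0.00995408]), 'width': 85.19528540310526}
```

View pics/top0.png

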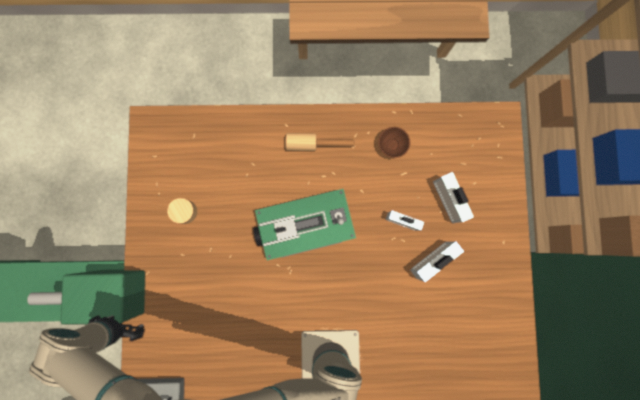

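View pics/scene0.png

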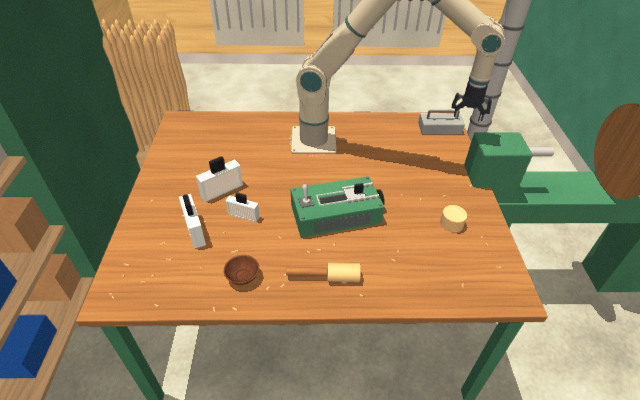

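The top view has three cassette-like objects: A (453,197), B (406,219), which is clearly smaller, and C (437,262). I'll measure their sizes from depth.

```bash
python3 - <<'E'
from h import *
crop('top0',370,160,500,290,6,'topc')
crop('top0',240,180,370,270,6,'tope')
crop('scene0',165,145,275,255,6,'scc')
P=cloud('top0'); S=cloud('scene0')
for n,(u0,v0,u1,v1) in dict(A=(425,165,480,227),B=(383,207,428,233),C=(405,236,470,284)).items():
    Q=P[v0:v1,u0:u1].reshape(-1,3);Q=Q[np.isfinite(Q).all(1)]
    for lo,hi in ((8,200),):
        z=Q[:,2]; print(n,'z hist',np.histogram(z,bins=np.arange(0,130,10))[0])
    zt=z[z>15]
    # body top
    for a,b in ((50,66),(66,85),(86,125)):
        q=Q[(z>a)&(z<b)]
        if len(q)>8:
            r=cv2.minAreaRect(q[:,:2].astype(np.float32));print(n,a,b,len(q),np.median(q[:,2]),r)
E
```

```text
A z hist [1280   66   38   48   42   41   44   48   22   23  392  103]
A 50 66 71 58.99661850824964 ((563.648193359375, -434.2152404785156), (169.1699676513672, 10.604426383972168), 22.223567962646484)
A 66 85 76 74.17673382094802 ((562.3435668945312, -434.7187805175781), (168.74562072753906, 9.433363914489746), 22.88385581970215)
A 86 125 533 107.14919329231657 ((570.4891967773438, -450.28350830078125), (171.5509490966797, 46.743438720703125), 23.103498458862305)
B z hist [436  19  16  13  10   8  20 201  19   3  10  45]
B 50 66 12 57.6788970419567 ((482.366943359375, -265.8700256347656), (116.98233795166016, 29.036869049072266), 55.9559326171875)
B 66 85 232 75.2948361479439 ((492.7491149902344, -275.80926513671875), (120.69293975830078, 31.14311981201172), 68.9131851196289)
B 86 125 62 112.36720362479434 ((492.3069152832031, -275.84600830078125), (40.10371398925781, 14.198908805847168), 70.76940155029297)
C z hist [1201   47   27   36   37   36   24   24   15   15  386  107]
C 50 66 51 57.65199722585862 ((358.4349060058594, -365.29400634765625), (37.9280891418457, 170.83460998535156), 48.09973907470703)
C 66 85 41 77.30546127179173 ((359.4934387207031, -366.15753173828125), (37.558082580566406, 171.35177612304688), 47.95992660522461)
C 86 125 523 107.5010400623487 ((347.6153869628906, -380.38226318359375), (44.99847412109375, 172.56358337402344), 36.256141662597656)
```

```bash
python3 - <<'E'
from h import *
P=cloud('top0')
Q=P[180:270,245:365].reshape(-1,3);Q=Q[np.isfinite(Q).all(1)];z=Q[:,2]
print(np.histogram(z,bins=np.arange(0,170,10)))
q=Q[(z>82)&(z<98)];print(np.median(q[:,2]),cv2.minAreaRect(q[:,:2].astype(np.float32)))
q=Q[(z>40)&(z<98)];print(cv2.minAreaRect(q[:,:2].astype(np.float32)))
E
```

```text
(array([3250,  200,    8,    8,    6,   11,   47,   95, 1671, 2471,  229,
          4,    4,   41,   12,   25]), array([  0,  10,  20,  30,  40,  50,  60,  70,  80,  90, 100, 110, 120,
       130, 140, 150, 160]))
90.72489486757536 ((480.9024658203125, 93.10602569580078), (180.27708435058594, 344.4540100097656), 13.153097152709961)
((481.1335144042969, 93.69874572753906), (185.00758361816406, 345.4349365234375), 13.114697456359863)
```

View crops.

B measures 120 x 31 x 75 mm with its tab top at 112 mm, so it fits. A and C are about 170 x 45 x 107 mm. Confirming with crops.

View pics/topc.png

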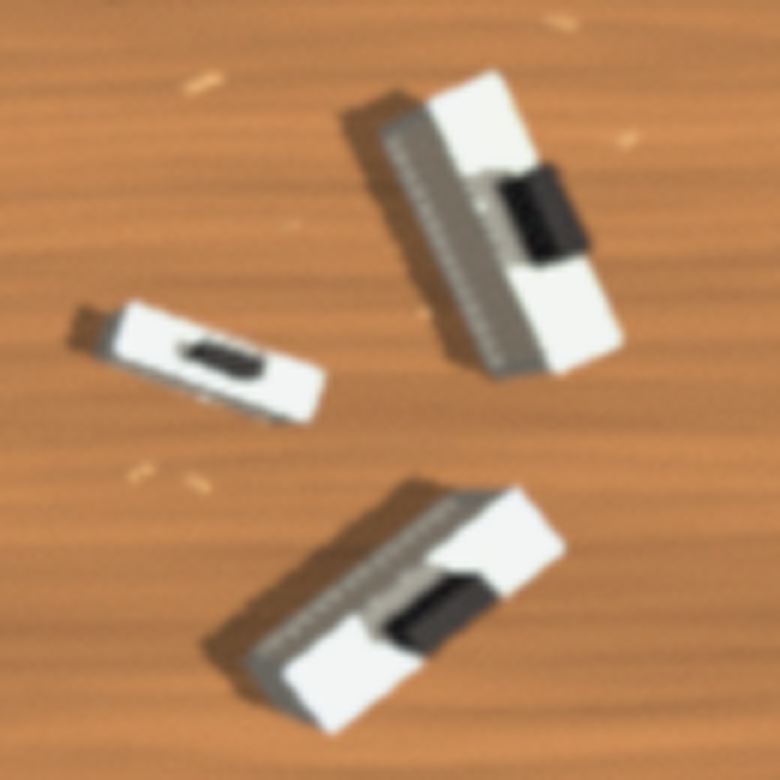

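View pics/tope.png

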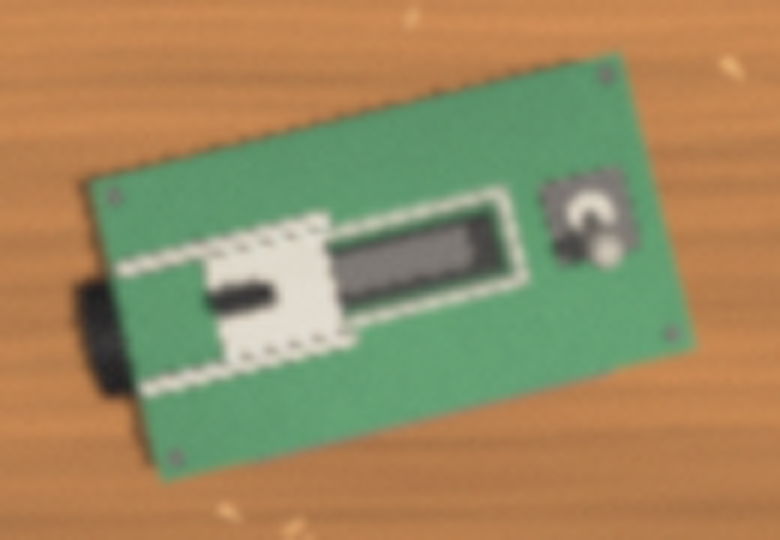

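The crop shows B at full-image (406,219) as the slim, small cassette with a tab. It's the one meant; A and C are too big. In the extractor crop, the gate is partly over the slot's left (+y, pipe) end and the toggle leans down the image (-x). Next, the extractor pose.

```bash
cat >> h.py <<'E'
def fit(src,dst):
    src=np.array(src,float);dst=np.array(dst,float)
    a=src-src.mean(0);b=dst-dst.mean(0)
    th=np.arctan2((a[:,0]*b[:,1]-a[:,1]*b[:,0]).sum(),(a*b).sum())
    R=np.array([[np.cos(th),-np.sin(th)],[np.sin(th),np.cos(th)]])
    t=dst.mean(0)-R@src.mean(0)
    return th,t,np.linalg.norm(src@R.T+t-dst,axis=1)
def rows(goal,yaw,z,s=None):
    """tool-frame shift and turn to TCP xy goal, yaw of tool y axis (mod pi), TCP z"""
    from scipy.spatial.transform import Rotation as Ro
    s=s or read_state()
    R=Ro.from_euler('xyz',s['tool_rot']).as_matrix()
    d=R.T@(np.r_[goal,z]-s['eef_pos'])
    cur=np.arctan2(R[1,1],R[0,1])
    t=-(np.degrees(yaw-cur)); t=(t+90)%180-90
    return d.round(1),round(t,2)
E
python3 - <<'E'
from h import *
c=[(90,180),(620,57),(694,347),(160,482)]
w=[px('top0',240+(u+.5)/6-.5,180+(v+.5)/6-.5,90)[:2] for u,v in c]
# src: TL=+x,+y ; TR=+x,-y ; BR=-x,-y; BL=-x,+y
th,t,e=fit([(90,160),(90,-160),(-90,-160),(-90,160)],w);print(np.degrees(th),t,e)
R=np.array([[np.cos(th),-np.sin(th)],[np.sin(th),np.cos(th)]])
for n,u,v,z in (('fin',240,297,137),('gate lead',335,285,97),('tip',605,250,156)):
    p=px('top0',240+(u+.5)/6-.5,180+(v+.5)/6-.5,z)[:2];print(n,p,R.T@(p-t))
g=t+R@np.array([0,83])
print('fin goal',g,rows(g,th,400))
print('cass', rows((492.4,-275.8),np.radians(70.0-90),420))
print(camera_params('wrist'),read_state()['eef_pos'])
E
```

```text
12.907301441722078 [484.02614847  83.15752007] [0.55601283 2.86878166 2.43727029 1.02315639]
fin [465.31623892 167.70178821] [ 0.6478581 86.5873794]
gate lead [472.80216483 116.01803172] [-3.60018945 34.53736629]
tip [488.03984448 -36.8337743 ] [ -22.89069434 -117.85599939]
fin goal [465.4860789 164.0603372] (array([-398.9, -359.1,    4.5]), np.float64(60.43))
cass (array([-550.8, -772.8,  -14.8]), np.float64(-86.66))
{'K': array([[353.71904316,   0.        , 317.41318471],
       [  0.        , 353.71904316, 195.08268373],
       [  0.        ,   0.        ,   1.        ]]), 'T': array([[ 2.86701763e-01, -9.23465557e-01, -2.54977380e-01,
         1.22848234e+02],
       [ 9.58019884e-01,  2.76371435e-01,  7.62675020e-02,
         6.40969453e+02],
       [ 3.80531307e-05, -2.66139427e-01,  9.63934543e-01,
         3.72260292e+02],
       [ 0.00000000e+00,  0.00000000e+00,  0.00000000e+00,
         1.00000000e+00]])} [186.26229371 622.45711242 403.88674446]
```

```bash
python3 -m jog '[-30,-27,0,6,85, -70,-63,0,13,85, -105,-95,0,20,85, -140,-126,0,27,85, -175,-158,0,34,85, -210,-189,0,41,70, -245,-221,0,48,60, -280,-252,0,54,50, -315,-284,0,60,50, -350,-315,0,60.4,50, -380,-343,0,60.4,50, -399,-359,4,60.4,50, -399,-359,4,60.4,50, -399,-359,4,60.4,50, -399,-359,4,60.4,50]'; python3 - <<'E'
from h import *
print(read_state()['eef_pos'],read_state()['tool_rot'],read_state()['qpos'])
snap('wrist','w1')
E
```

```text
clock: 1.35
eef_pos: [466.6, 161.8, 400.5]
tool_rot: [-3.141, 0.001, 1.791]
force: [-0.4, 0.3, 0.5]
width: 49.9
[466.56710727 161.78213508 400.50360161] [-3.14121792e+00  8.83020736e-04  1.79051853e+00] [-0.64491428  0.43253849  0.35784444  1.95519181 -0.20709099  0.78949979
  0.0490599 ]
```

View pics/w1.png

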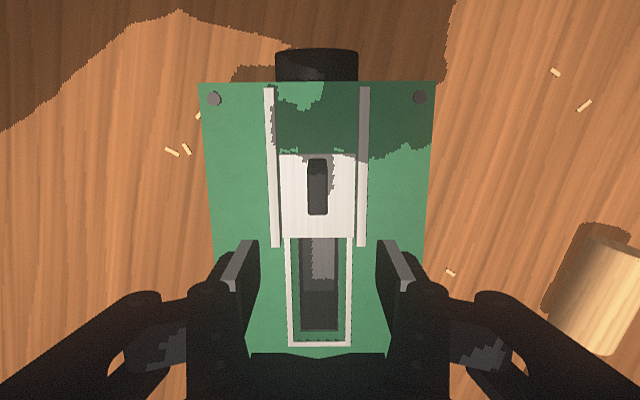

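```bash
python3 - <<'E'
from h import *
crop('w1',190,70,445,255,3.1,'w1a')
crop('w1',265,140,375,350,2.8,'w1b')
E
```

```text
(no output)
```

View pics/w1a.png

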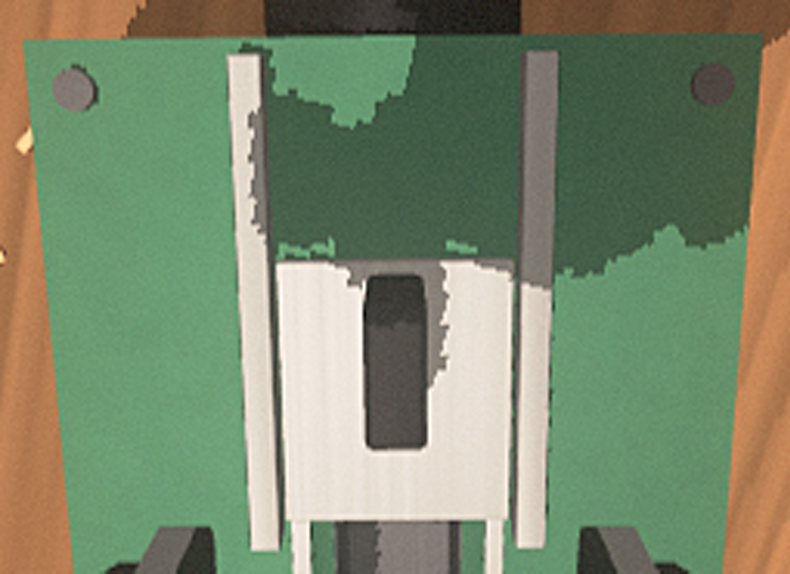

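View pics/w1b.png

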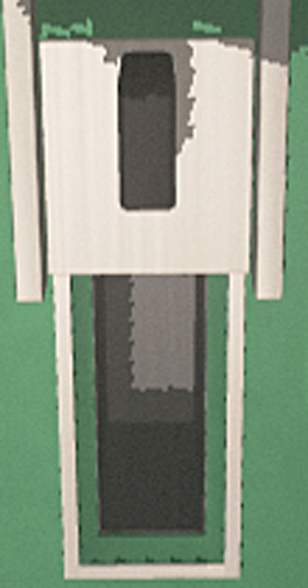

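```bash
python3 - <<'E'
from h import *
f=lambda u,v,z: px('w1',190+(u+.5)/3.1-.5,70+(v+.5)/3.1-.5,z)[:2]
src=[(-90,160),(90,160),(-35,156),(35,156),(-35,30),(35,30)]
obs=[(24,41,90),(762,33,90),(244,55,102),(541,52,102),(265,549,102),(530,546,102)]
th,t,e=fit(src,[f(*o) for o in obs]);print(np.degrees(th),t,e)
g=lambda u,v,z: px('w1',265+(u+.5)/2.8-.5,140+(v+.5)/2.8-.5,z)[:2]
R=np.array([[np.cos(th),-np.sin(th)],[np.sin(th),np.cos(th)]])
for n,o in dict(lead=(400,518,97),finfront=(396,449,137),finback320=(396,320,137),finback275=(396,275,137)).items(): print(n,R.T@(f(*o)-t))
for n,o in dict(slotL=(65,578,90),slotR=(239,577,90),il=(99,531,90),ir=(204,531,90)).items(): print(n,R.T@(g(*o)-t))
s=read_state(); print(R.T@(s['eef_pos'][:2]-t))
P=cloud('w1'); q=P[160:212,308:326].reshape(-1,3);print(np.round(np.nanpercentile(q[:,2],[5,30,50,70,95])))
print(np.nanmedian(P[100:150,220:255,2]))
hi=q[q[:,2]>130];hl=(hi[:,:2]-t)@R;print(len(hi),hl.min(0),hl.max(0),np.median(hl,0))
E
```

```text
13.383210653715011 [485.27228444  84.95091519] [0.80967126 0.71324283 0.78093535 0.80366648 1.08328618 1.26180527]
lead [ 0.70627947 37.42998182]
finfront [-9.27433352e-03  7.01106221e+01]
finback320 [ 0.2837909 99.3767917]
finback275 [  0.38169389 109.15361029]
slotL [-28.79540016 -73.61704555]
slotR [ 28.72869796 -73.78308518]
il [-17.13919435 -55.73926109]
ir [ 17.0722792  -56.06995225]
[-0.78305962 81.19590153]
[114. 135. 136. 136. 137.]
89.18418476435266
809 [-6.52672123 71.84757954] [  5.432668   102.88955375] [-0.26596252 88.11598241]
```

```bash
cat >> h.py <<'E'
TH=np.radians(13.38);T0=np.array([485.3,84.95])
RE=np.array([[np.cos(TH),-np.sin(TH)],[np.sin(TH),np.cos(TH)]])
def E(x,y): return T0+RE@np.array([x,y])
def inE(p): return RE.T@(np.array(p)[:2]-T0)
E
python3 - <<'E'
from h import *
print(rows(E(0,87.5),TH,277))
E
```

```text
(array([  6.3,   0.9, 123.4]), np.float64(-0.57))
```

```bash
python3 -m jog '[2,0,30,-0.5,45, 4,0.5,60,-0.5,40, 6,1,90,-0.5,40, 6,1,108,-0.5,40, 6,1,119,-0.5,40, 6,1,119,-0.5,40, 6,1,119,-0.5,12, 6,1,119,-0.5,5, 6,1,119,-0.5,5, 6,1,119,-0.5,5, 6,1,119,-0.5,5, 6,1,119,-0.5,5]'; python3 - <<'E'
from h import *
s=read_state();print(inE(s['eef_pos']),s['eef_pos'][2],s['width'])
E
```

```text
clock: 2.4
eef_pos: [464.5, 170.7, 282.5]
tool_rot: [-3.14, -0.001, 1.805]
force: [-5.1, 0.4, 6.1]
width: 13.0
[-0.3816391  88.25966647] 282.50417360283467 13.007495868256695
```

```bash
python3 -m jog '[5,0,0,0,5, 12,0,0,0,5, 20,0,0,0,5, 28,0,0,0,5, 34,0,0,0,5, 38,0,0,0,5, 40,0,0,0,5, 40,0,0,0,5, 40,0,0,0,5]'; python3 - <<'E'
from h import *
s=read_state();print(inE(s['eef_pos']),s['eef_pos'][2],s['width'],s['force'])
E
```

```text
clock: 3.15
eef_pos: [455.4, 209.5, 282.5]
tool_rot: [-3.141, -0.001, 1.805]
force: [-4.6, -0.1, 6.9]
width: 13.0
[ -0.27730176 128.06007117] 282.49495486032566 12.98238778303614 [-4.56150579 -0.12728702  6.86778624]
```

```bash
python3 - <<'E'
from h import *
print(rows((492.4,-275.8),np.radians(-20),410))
E
python3 -m jog '[0,0,0,0,40, 0,0,0,0,40, 0,0,0,0,40, 0,0,0,0,40, 0,0,-20,0,45, 0,0,-55,0,50, 0,0,-95,0,50, 0,0,-125,0,50, 0,0,-127,0,50]'; python3 - <<'E'
from h import *
print(rows((492.4,-275.8),np.radians(-20),410)); snap('top','top1')
crop('top1',240,170,370,270,6,'top1c')
E
```

```text
(array([-480.5,  -76.9, -127.8]), np.float64(33.44))
clock: 3.9
eef_pos: [458.0, 209.6, 414.2]
tool_rot: [3.131, -0.003, 1.805]
force: [0.6, 0.1, 0.2]
width: 49.9
(array([-480.1,  -79.2,    2.1]), np.float64(33.41))
```

View pics/top1c.png

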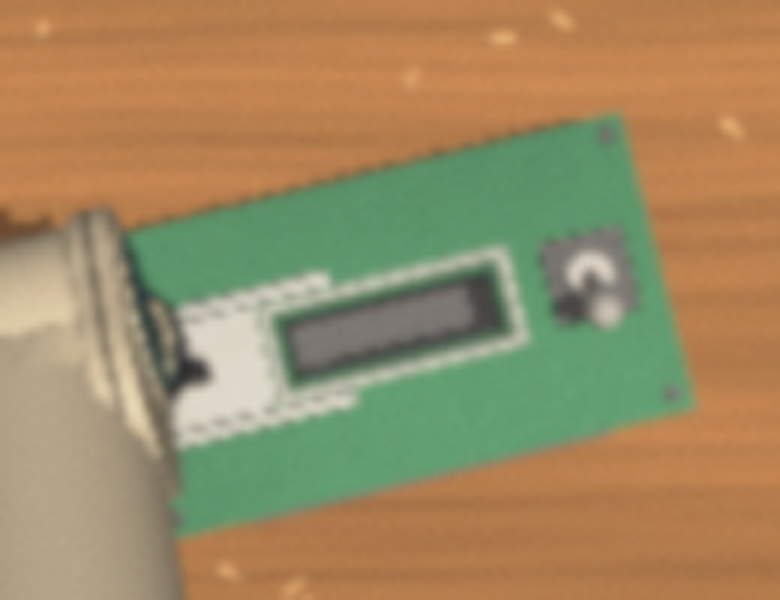

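The gate now sits left of the slot (leading edge about crop column 275) and the slot is fully open. On to the cassette.

```bash
python3 -m jog '[-25,-4,0,3,50, -60,-10,0,6,50, -98,-16,0,10,50, -136,-22,0,14,50, -174,-29,0,18,50, -212,-35,0,22,50, -250,-41,0,26,50, -288,-48,0,30,50, -326,-54,0,33.4,50, -364,-60,0,33.4,50, -402,-66,0,33.4,50, -440,-72,2,33.4,50, -468,-77,2,33.4,50, -480,-79,2,33.4,50, -480,-79,2,33.4,50, -480,-79,2,33.4,50]'; python3 - <<'E'
from h import *
print(read_state()['eef_pos'],read_state()['tool_rot'])
snap('wrist','w2'); crop('w2',220,100,420,300,3,'w2a')
E
```

```text
clock: 5.28
eef_pos: [490.4, -275.5, 405.6]
tool_rot: [-3.139, -0.001, 1.222]
force: [0.1, 1.1, -0.4]
width: 50.0
[ 490.44227551 -275.4724301   405.58444122] [-3.13929403e+00 -9.26608716e-04  1.22151425e+00]
```

View pics/w2.png

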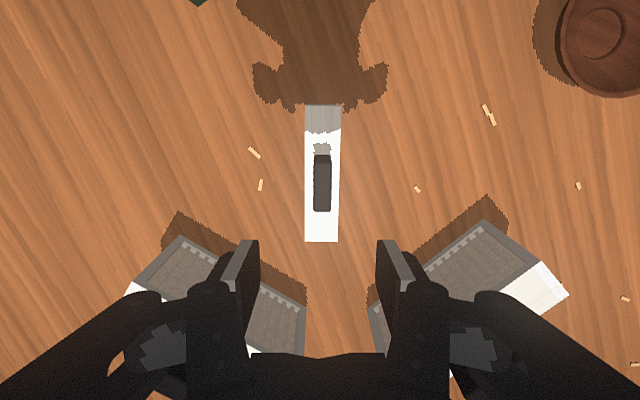

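View pics/w2a.png

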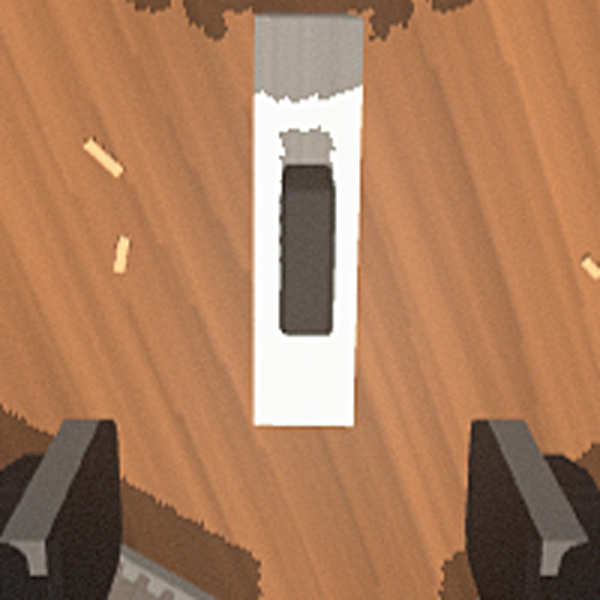

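```bash
python3 - <<'E'
from h import *
f=lambda u,v,z: px('w2',220+(u+.5)/3-.5,100+(v+.5)/3-.5,z)[:2]
th,t,e=fit([(-15,60),(15,60),(15,-60),(-15,-60)],[f(u,v,75) for u,v in ((254,16),(363,16),(354,426),(254,426))]);print(np.degrees(th),t,e)
a=f(306,334,113);b=f(307,190,113);print('tab front/back',a,b,np.linalg.norm(a-b))
R=np.array([[np.cos(th),-np.sin(th)],[np.sin(th),np.cos(th)]]);print((a-t)@R,(b-t)@R,(f(307,166,113)-t)@R)
print(rows(t,th,254+3))
E
```

```text
-20.30099650959028 [ 495.37869704 -274.05886017] [0.19053814 0.35386423 0.17247649 0.40916961]
tab front/back [ 488.71087683 -291.56729283] [ 501.6389735  -256.22860698] 37.62922269773487
[ -0.17904947 -18.73427292] [-0.31483511 18.89470478] [-0.37776517 24.90299559]
(array([  1.6,   4.6, 148.7]), np.float64(0.4))
```

```bash
python3 -m jog '[0.5,1,25,0.4,50, 1,3,60,0.4,45, 1.5,4.6,95,0.4,42, 1.5,4.6,125,0.4,40, 1.5,4.6,143,0.4,40, 1.5,4.6,150,0.4,40, 1.5,4.6,150,0.4,40, 1.5,4.6,150,0.4,12, 1.5,4.6,150,0.4,5, 1.5,4.6,150,0.4,5, 1.5,4.6,150,0.4,5, 1.5,4.6,150,0.4,5, 1.5,4.6,150,0.4,5]'; python3 - <<'E'
from h import *
s=read_state();print(s['eef_pos'],s['tool_rot'],s['width'],s['force'])
E
```

```text
clock: 6.42
eef_pos: [496.0, -276.0, 258.1]
tool_rot: [3.139, -0.001, 1.216]
force: [-0.5, 2.0, 6.8]
width: 13.4
[ 496.02360011 -275.96991787  258.08558232] [ 3.13948428e+00 -5.77154835e-04  1.21578223e+00] 13.362024921114307 [-0.46147572  2.04434053  6.77586334]
```

```bash
python3 -m jog '[0,0,-8,0,5, 0,0,-25,0,5, 0,0,-55,0,5, 0,0,-90,0,5, 0,0,-125,0,5, 0,0,-155,0,5, 0,0,-180,0,5, 0,0,-195,0,5, 0,0,-195,0,5, 0,0,-195,0,5]'; python3 - <<'E'
from h import *
s=read_state();print(s['eef_pos'],s['width'],s['force'],rows(E(0,-1.6),TH,453))
E
```

```text
clock: 7.25
eef_pos: [495.2, -275.9, 452.1]
tool_rot: [3.141, -0.0, 1.215]
force: [0.2, -0.0, -3.0]
width: 13.0
[ 495.20059619 -275.9291275   452.05112824] 13.044468504292778 [ 0.20104165 -0.01534506 -3.03574631] (array([ 333.5, -134. ,   -1. ]), np.float64(-33.75))
```

```bash
python3 -m jog '[13,-5,0,-1,5, 35,-14,0,-4,5, 65,-26,0,-7,5, 98,-39,0,-11,5, 132,-53,0,-15,5, 166,-67,0,-19,5, 200,-80,0,-23,5, 234,-94,0,-27,5, 266,-107,0,-30,5, 294,-118,0,-32,5, 314,-126,0,-33.7,5, 327,-131,0,-33.7,5, 333,-134,-1,-33.7,5, 333,-134,-1,-33.7,5, 333,-134,-1,-33.7,5, 333,-134,-1,-33.7,5]'; python3 - <<'E'
from h import *
s=read_state();print(s['eef_pos'],s['width'],s['force'],inE(s['eef_pos']),rows(E(0,-1.6),TH,453))
snap('wrist','w3');snap('scene','s3');crop('s3',260,100,400,240,4,'s3a')
E
```

```text
clock: 8.58
eef_pos: [485.6, 81.5, 452.3]
tool_rot: [-3.14, 0.001, 1.802]
force: [0.1, -0.6, -2.8]
width: 13.0
[485.5659404   81.49292044 452.30009903] 12.970637950066036 [ 0.06352096 -0.63184213 -2.75764079] [-0.54127509 -3.42478389] (array([ 1.8,  0.5, -0.7]), np.float64(-0.15))
```

View pics/w3.png

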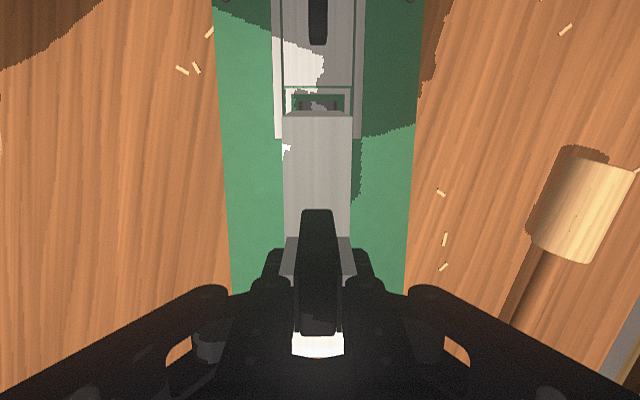

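View pics/s3a.png

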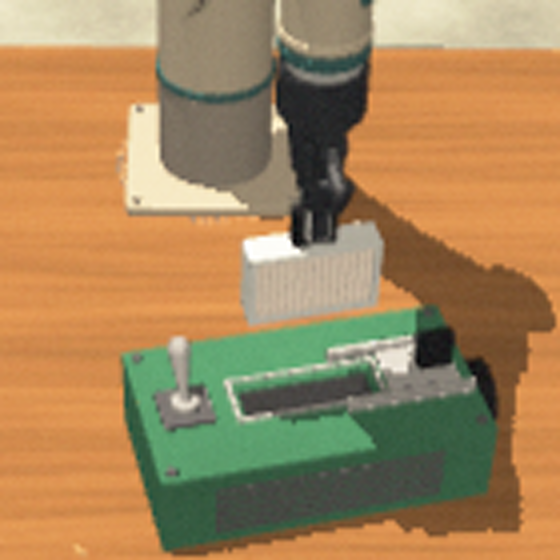

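```bash
python3 - <<'E'
from h import *
z=452.3-183
for u,v in ((283,116),(351,116)): print(inE(px('w3',u,v,z)[:2]))
P=cloud('w3');
for u,v in ((300,150),(335,150),(317,200)): print(P[v,u], inE(P[v,u]))
for u,v in ((285,150),(285,220),(352,150),(354,220)): print(inE(px('w3',u,v,z)[:2]))
crop('w3',250,60,390,240,4,'w3a')
E
```

```text
[-13.73807701  55.46530688]
[14.71603733 55.37876457]
[469.09703969 123.39851868 269.06747991] [-6.86585137 41.15439948]
[483.68378011 126.9281679  269.79198337] [ 8.14174722 41.21274923]
[481.30483966 103.32763648 269.23033149] [ 0.36601954 18.80332041]
[-13.29166461  41.20702089]
[-14.16207649   9.43276536]
[15.4610881  41.12033328]
[17.09505577  9.34037595]
```

View pics/w3a.png

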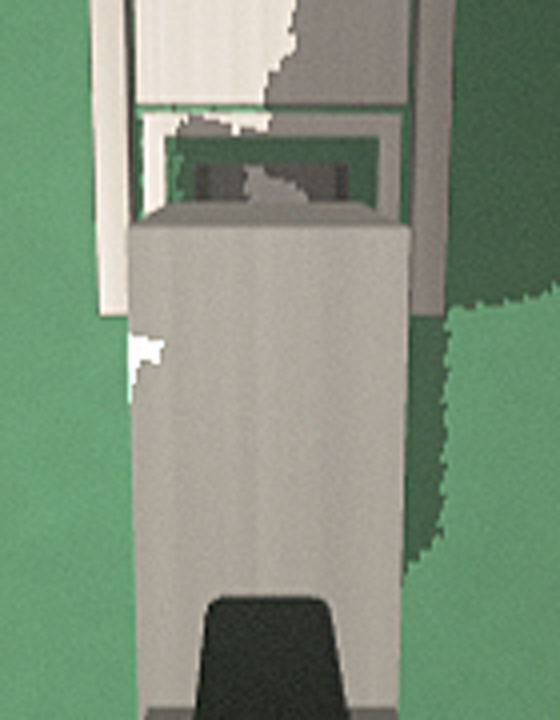

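```bash
python3 - <<'E'
from h import *
f=lambda u,v,z: inE(px('w3',250+(u+.5)/4-.5,60+(v+.5)/4-.5,z)[:2])
for n,o in dict(frL=(142,112,91),frR=(403,112,91),gateL=(134,104,97),gateR=(408,104,97),railL=(113,316,102),railR=(430,316,102),cL=(130,226,269.3),cR=(410,226,269.3),pl=(133,500,269.3),pr=(402,500,269.3)).items(): print(n,f(*o).round(1))
s=read_state();print(inE(s['eef_pos']),s['eef_pos'],s['tool_rot'],rows(E(0,-1.6),TH,453))
E
```

```text
frL [-28.2  71.5]
frR [30.1 71.4]
gateL [-29.3  73.1]
gateR [30.6 72.9]
railL [-34.9  27.6]
railR [36.1 27.3]
cL [-14.1  55.4]
cR [15.2 55.3]
pl [-14.6  25.9]
pr [15.  25.8]
[-0.3900692  -3.52975491] [485.73733323  81.42578898 452.54844486] [-3.14106928e+00  5.40050276e-04  1.80109523e+00] (array([ 1.9,  0.4, -0.5]), np.float64(-0.18))
```

```bash
python3 -m jog '[1,0.2,8,-0.2,5, 2,0.4,25,-0.2,5, 2,0.4,45,-0.2,5, 2,0.4,65,-0.2,5, 2,0.4,82,-0.2,5, 2,0.4,92,-0.2,5, 2,0.4,97,-0.2,5, 2,0.4,97,-0.2,5, 2,0.4,97,-0.2,5]'; python3 - <<'E'
from h import *
s=read_state();print(s['eef_pos'],s['force'],inE(s['eef_pos']),rows(E(0,-1.6),TH,270))
snap('wrist','w4');crop('w4',240,60,400,240,4,'w4a')
E
```

```text
clock: 9.43
eef_pos: [486.1, 84.6, 356.0]
tool_rot: [3.141, 0.0, 1.807]
force: [-0.1, 0.7, -3.0]
width: 12.9
[486.05903191  84.63278288 356.00517728] [-0.1398015   0.7094783  -2.97895603] [ 0.66502261 -0.48425311] (array([-1.1, -0.7, 86. ]), np.float64(0.13))
```

View pics/w4a.png

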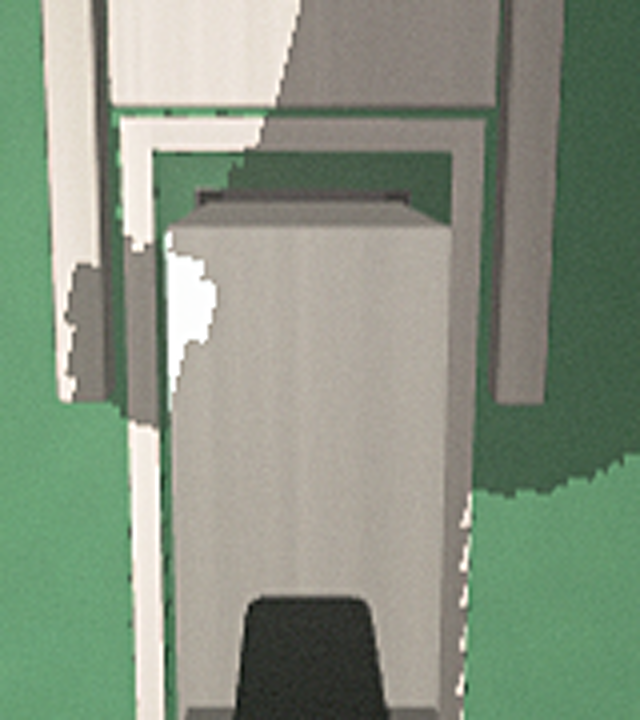

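```bash
python3 - <<'E'
from h import *
f=lambda u,v,z: inE(px('w4',240+(u+.5)/4-.5,60+(v+.5)/4-.5,z)[:2])
for n,o in dict(frL=(120,118,91),frR=(485,118,91),finL=(152,152,90),finR=(451,152,90),railL=(86,402,102),railR=(518,402,102),cL=(164,226,172.9),cR=(451,226,172.9),pl=(175,500,172.9),pr=(444,500,172.9),bL=(203,202,98),bR=(405,202,98),slotL=(197,192,84),slotR=(410,192,84)).items(): print(n,f(*o).round(1))
s=read_state();print(inE(s['eef_pos']),s['eef_pos'],s['tool_rot'],rows(E(0,-1.6),TH,453))
E
```

```text
frL [-28.1  71.2]
frR [29.7 71.4]
finL [-23.3  66.1]
finR [24.6 66.2]
railL [-33.5  27.7]
railR [35.1 27.9]
cL [-13.4  58.6]
cR [16.7 58.6]
pl [-12.9  29. ]
pr [16.8 29.1]
bL [-14.7  58.6]
bR [16.8 58.7]
slotL [-16.6  59.7]
slotR [18.5 59.8]
[ 0.81453408 -0.42577001] [486.19095168  84.72427676 356.39315151] [3.13999083e+00 6.45730781e-05 1.80679978e+00] (array([ -1.2,  -0.7, -96.6]), np.float64(0.14))
```

```bash
python3 -m jog '[-1.1,-0.7,0,0.1,5, -1.1,-0.7,2,0.1,5, -1.1,-0.7,6,0.1,5, -1.1,-0.7,11,0.1,5, -1.1,-0.7,16,0.1,5, -1.1,-0.7,21,0.1,5, -1.1,-0.7,26,0.1,5, -1.1,-0.7,30,0.1,5, -1.1,-0.7,30,0.1,5]'; python3 - <<'E'
from h import *
s=read_state();print(s['eef_pos'],s['tool_rot'],s['force'],s['torque'],inE(s['eef_pos']))
E
```

```text
clock: 10.23
eef_pos: [485.0, 83.6, 324.7]
tool_rot: [-3.14, -0.0, 1.805]
force: [-0.6, 0.1, -3.8]
width: 13.2
[484.97213812  83.57143597 324.65680735] [-3.13968166e+00 -9.05572124e-06  1.80524702e+00] [-0.5728601   0.13822129 -3.80433175] [ 0.00821759 -0.01370185  0.023199  ] [-0.63797383 -1.2652753 ]
```

Underside at about 67 mm, inside the slot with no contact force. Continuing down.

```bash
python3 -m jog '[0,0.3,5,0,5, 0,0.3,11,0,5, 0,0.3,17,0,5, 0,0.3,23,0,5, 0,0.3,29,0,5, 0,0.3,35,0,5, 0,0.3,40,0,5, 0,0.3,44,0,5, 0,0.3,47,0,5, 0,0.3,50,0,5, 0,0.3,50,0,5]'; python3 - <<'E'
from h import *
s=read_state();print(s['eef_pos'],s['tool_rot'],s['force'],s['torque'],inE(s['eef_pos']))
E
```

```text
clock: 11.15
eef_pos: [485.4, 83.7, 275.2]
tool_rot: [-3.141, -0.0, 1.805]
force: [0.4, -0.9, -3.5]
width: 13.1
[485.44923745  83.67130384 275.19395701] [-3.14082699e+00 -6.76076424e-05  1.80528191e+00] [ 0.44825393 -0.94752776 -3.52078601] [ 0.00634263  0.04182164 -0.01482299] [-0.15071429 -1.27852293]
```

```bash
python3 -m jog '[0,0,1.5,0,5, 0,0,3,0,5, 0,0,4.5,0,5, 0,0,6,0,5, 0,0,6,0,5, 0,0,6,0,5]'; python3 - <<'E'
from h import *
s=read_state();print(s['eef_pos'],s['tool_rot'],s['force'],s['torque'],inE(s['eef_pos']))
E
```

```text
clock: 11.65
eef_pos: [485.6, 83.7, 270.1]
tool_rot: [3.141, -0.0, 1.805]
force: [-1.0, 0.2, 3.6]
width: 12.8
[485.63358342  83.72914138 270.0868222 ] [ 3.14107738e+00 -2.63162893e-04  1.80536576e+00] [-0.95999984  0.20574201  3.58525617] [-0.02639489  0.25291783  0.00755523] [ 0.04201202 -1.26491449]
```

```bash
python3 -m jog '[0,0,0,0,35, 0,0,0,0,40, 0,0,0,0,40, 0,0,0,0,40, 0,0,-15,0,40, 0,0,-40,0,40, 0,0,-70,0,40, 0,0,-78,0,40, 0,0,-78,0,40]'; python3 - <<'E'
from h import *
s=read_state();print(s['eef_pos'],s['force'],rows(E(-0.3,128),TH,282)); snap('wrist','w5'); snap('scene','s5'); crop('s5',270,150,400,240,5,'s5a')
E
```

```text
clock: 12.4
eef_pos: [486.5, 83.7, 349.8]
tool_rot: [3.136, -0.0, 1.805]
force: [0.5, 0.0, -0.4]
width: 40.0
[486.45446207  83.74554989 349.79061929] [ 0.48045442  0.01433562 -0.39692993] (array([129.4,  -1.4,  67.8]), np.float64(0.06))
```

View pics/w5.png

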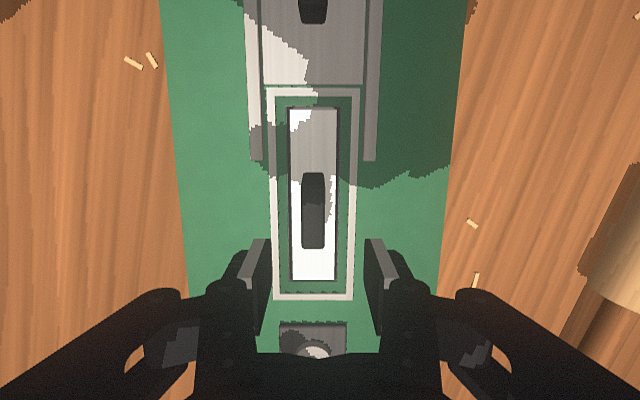

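View pics/s5a.png

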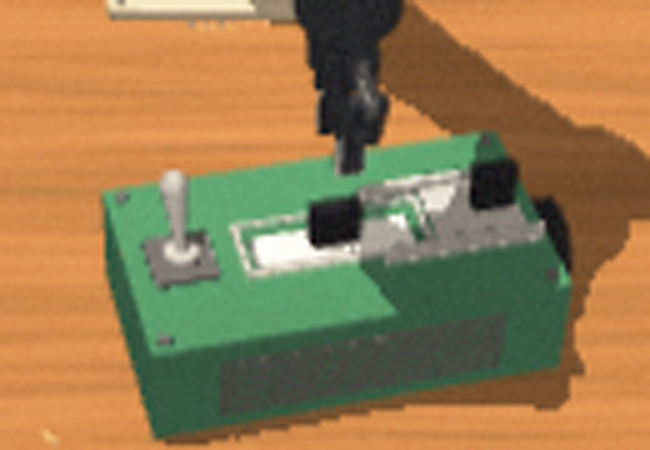

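The cassette (white, w5 pixels (288–338, 107–280)) sits centred in the slot and below the rim, with only its tab standing out. Next, grip the gate's fin and shut it.

```bash
python3 -m jog '[20,0,0,0,40, 50,-1,0,0,40, 85,-1.3,0,0,40, 112,-1.3,0,0,40, 127,-1.3,5,0,40, 129.5,-1.3,25,0,40, 129.5,-1.3,48,0,40, 129.5,-1.3,62,0,40, 129.5,-1.3,67,0,40, 129.5,-1.3,67,0,40, 129.5,-1.3,67,0,12, 129.5,-1.3,67,0,5, 129.5,-1.3,67,0,5, 129.5,-1.3,67,0,5, 129.5,-1.3,67,0,5, 129.5,-1.3,67,0,5]'; python3 - <<'E'
from h import *
s=read_state();print(inE(s['eef_pos']),s['eef_pos'][2],s['width'],s['force'])
E
```

```text
clock: 13.83
eef_pos: [454.8, 209.3, 281.3]
tool_rot: [3.139, -0.0, 1.805]
force: [2.3, -0.3, 1.4]
width: 13.4
[ -0.85651558 128.03536015] 281.320997363085 13.437992205731213 [ 2.29385486 -0.26786168  1.38765452]
```

```bash
python3 -m jog '[-5,0,0,0,5, -12,0,0,0,5, -20,0,0,0,5, -28,0,0,0,5, -36,0,0,0,5, -42,0,0,0,5, -46,0,0,0,5, -48,0,0,0,5, -49,0,0,0,5, -50,0,0,0,5, -50,0,0,0,5]'; python3 - <<'E'
from h import *
s=read_state();print(inE(s['eef_pos']),s['eef_pos'][2],s['width'],s['force'])
E
```

```text
clock: 14.75
eef_pos: [465.9, 162.5, 281.3]
tool_rot: [3.14, -0.004, 1.807]
force: [-0.2, 9.4, 5.9]
width: 12.9
[-0.95159169 79.90030063] 281.301241865158 12.926084757153301 [-0.190238    9.37650549  5.88907567]
```

```bash
python3 -m jog '[-1,0,0,0,5, -2,0,0,0,5, -2,0,0,0,5, -2,0,0,0,5]'; python3 - <<'E'
from h import *
s=read_state();print(inE(s['eef_pos']),s['eef_pos'][2],s['width'],s['force'])
E
```

```text
clock: 15.08
eef_pos: [466.0, 162.1, 281.3]
tool_rot: [3.14, -0.006, 1.808]
force: [-1.1, 14.2, 5.9]
width: 13.2
[-0.93205704 79.5484316 ] 281.3264893031824 13.221002497782168 [-1.06700349 14.2076055   5.89874039]
```

Force rises with no travel, so the gate is at its stop. Release, lift and check.

```bash
python3 -m jog '[1.5,0,0,0,5, 1.5,0,0,0,40, 1.5,0,0,0,40, 1.5,0,0,0,40, 1.5,0,0,0,40, 1.5,0,-20,0,40, 1.5,0,-50,0,40, 1.5,0,-85,0,40, 1.5,0,-110,0,40, 1.5,0,-115,0,40, 1.5,0,-115,0,40]'; python3 - <<'E'
from h import *
s=read_state();print(s['eef_pos'],s['force']); snap('wrist','w6'); crop('w6',220,60,420,360,2,'w6a')
f=load('w6')
E
```

```text
clock: 16.0
eef_pos: [466.3, 159.8, 397.2]
tool_rot: [3.138, -0.001, 1.805]
force: [0.5, 0.5, -0.2]
width: 39.9
[466.30128704 159.80792629 397.18442949] [ 0.51906967  0.51769856 -0.22751603]
```

View pics/w6.png

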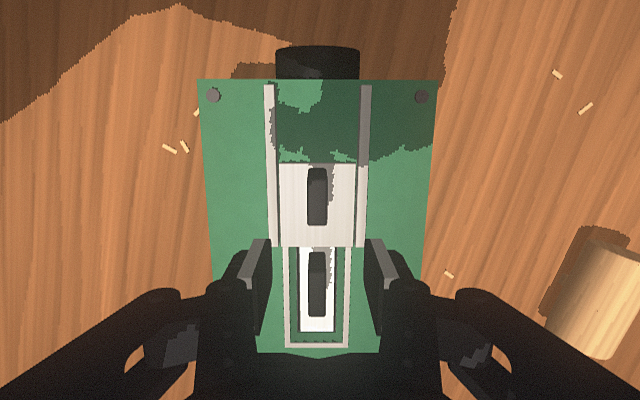

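```bash
python3 - <<'E'
from h import *
crop('w6',255,215,380,265,6,'w6a')
for n,(u,v,z) in dict(lead=(317,246.5,97),railL=(275,247,102),railR=(363,247,102),finfront=(317,225,137)).items(): print(n,inE(px('w6',u,v,z)[:2]).round(1))
# toggle target
s=read_state()
print(rows(E(-45,-118),TH,400))
E
```

```text
lead [-0.7 27. ]
railL [-34.4  28.7]
railR [36.1 28.8]
finfront [-0.7 60.3]
(array([-195.4,  -43.4,   -4.3]), np.float64(0.05))
```

View pics/w6a.png

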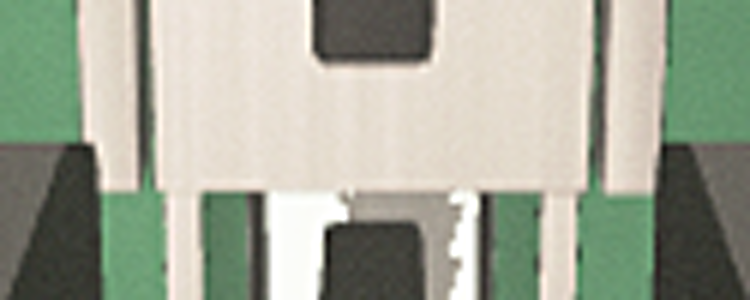

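Gate leading edge measures about 0.3 mm from shut relative to the rails. Now the toggle: closed fingers on its -x side, at bat height.

```bash
python3 -m jog '[-15,-6,0,0,20, -45,-17,0,0,5, -80,-30,0,0,0, -117,-44,0,0,0, -150,-56,0,0,0, -178,-67,0,0,0, -193,-73,0,0,0, -195,-73,0,0,0, -195,-73,20,0,0, -195,-73,50,0,0, -195,-73,75,0,0, -195,-73,86,0,0, -195,-73,86,0,0]'; python3 - <<'E'
from h import *
s=read_state();print(s['eef_pos'],inE(s['eef_pos']),s['force'],s['width']); snap('scene','s7'); crop('s7',250,120,400,240,5,'s7a'); snap('wrist','w7')
E
```

```text
clock: 17.13
eef_pos: [438.8, -45.5, 306.3]
tool_rot: [-3.134, -0.003, 1.806]
force: [0.5, -0.3, -0.0]
width: -0.4
[438.75583056 -45.47493037 306.31688911] [ -75.46222263 -116.11406085] [ 0.52864944 -0.27810176 -0.02714584] -0.4264479360541017
```

View pics/s7a.png

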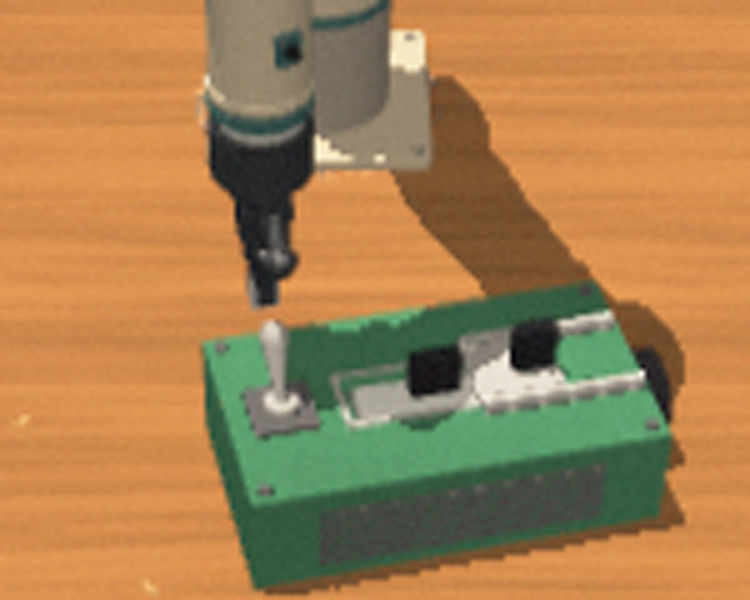

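View pics/w7.png

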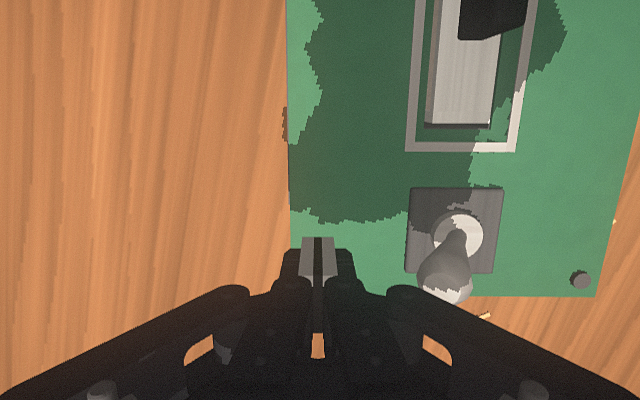

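```bash
python3 -m jog '[-1,6,0,0,0, -2,14,0,0,0, -2,21,0,0,0, -2,27,0,0,0, -2,33,0,0,0, -2,39,0,0,0, -2,45,0,0,0, -2,51,0,0,0, -2,57,0,0,0, -2,63,0,0,0, -2,68,0,0,0, -2,70,0,0,0, -2,70,0,0,0]'; python3 - <<'E'
from h import *
s=read_state();print(inE(s['eef_pos']),s['force']); snap('wrist','w8');snap('scene','s8'); crop('s8',250,120,400,240,5,'s8a')
E
```

```text
clock: 18.32
eef_pos: [509.2, -31.9, 309.6]
tool_rot: [-3.141, 0.0, 1.806]
force: [-0.3, -0.3, -0.1]
width: -0.1
[  -3.82184249 -119.25200417] [-0.28109925 -0.25303315 -0.10865193]
```

View pics/s8a.png

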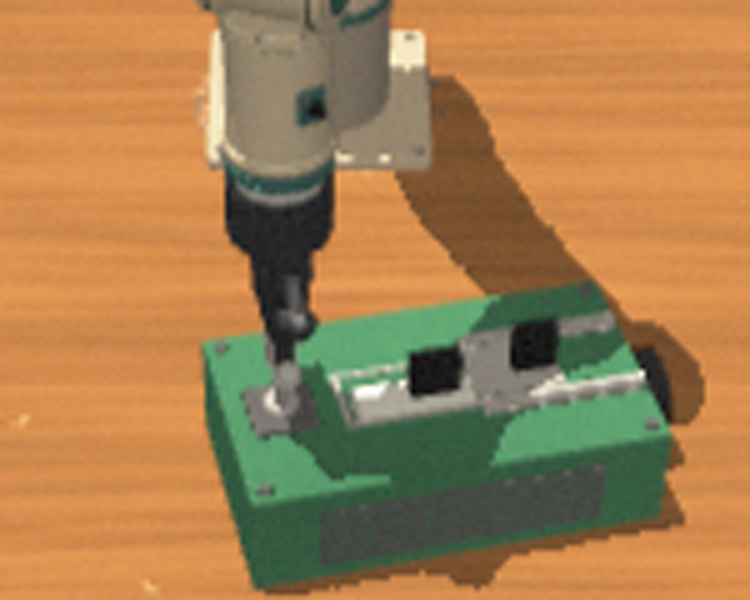

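View pics/w8.png

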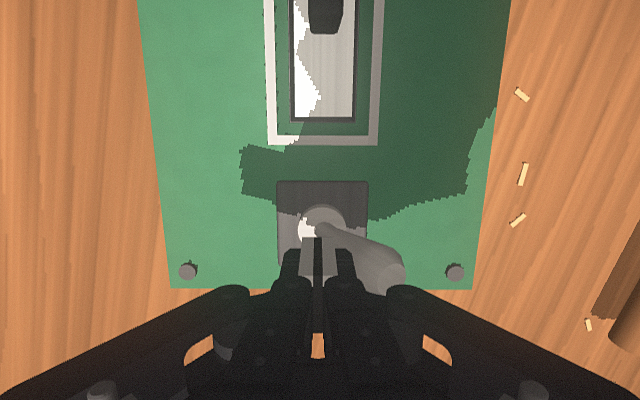

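The bat now leans right (+x): its top is near w8 pixel (385,265) and there's no residual force, so it has flipped. Retreat to -x, lift, and take the final checks.

```bash
python3 -m jog '[0,-10,0,0,0, 0,-30,0,0,0, 0,-50,0,0,0, 0,-60,-10,0,0, 0,-60,-40,0,0, 0,-60,-80,0,0, 0,-60,-115,0,0, 0,-100,-130,0,0, 0,-130,-130,0,0, 0,-135,-130,0,0, 0,-135,-130,0,0]'; python3 - <<'E'
from h import *
s=read_state();print(s['eef_pos'],s['force']); snap('top','top9');snap('scene','s9'); crop('s9',250,120,400,240,5,'s9a'); crop('top9',240,170,370,270,6,'top9a')
E
```

```text
clock: 19.33
eef_pos: [374.7, -64.0, 439.9]
tool_rot: [-3.141, -0.002, 1.803]
force: [0.7, -0.5, 0.3]
width: -0.3
[374.68095937 -64.00456548 439.85217353] [ 0.67426757 -0.50447673  0.33825646]
```

View pics/s9a.png

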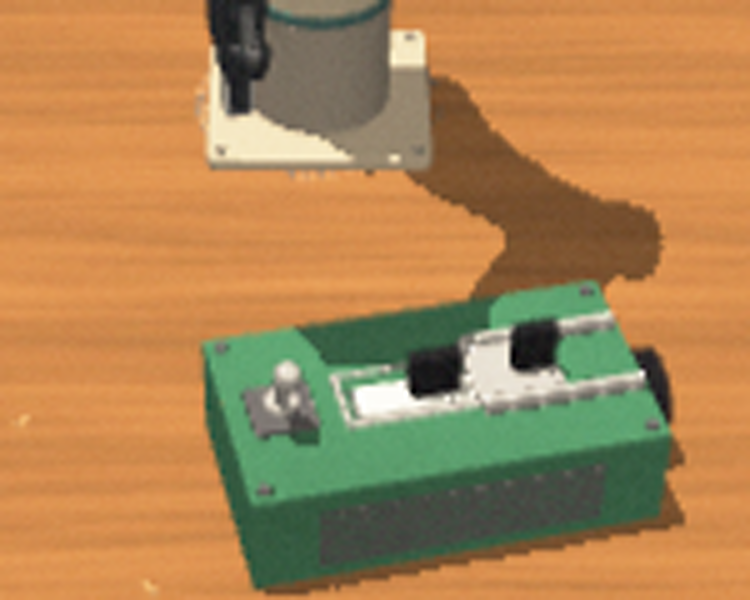

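View pics/top9a.png

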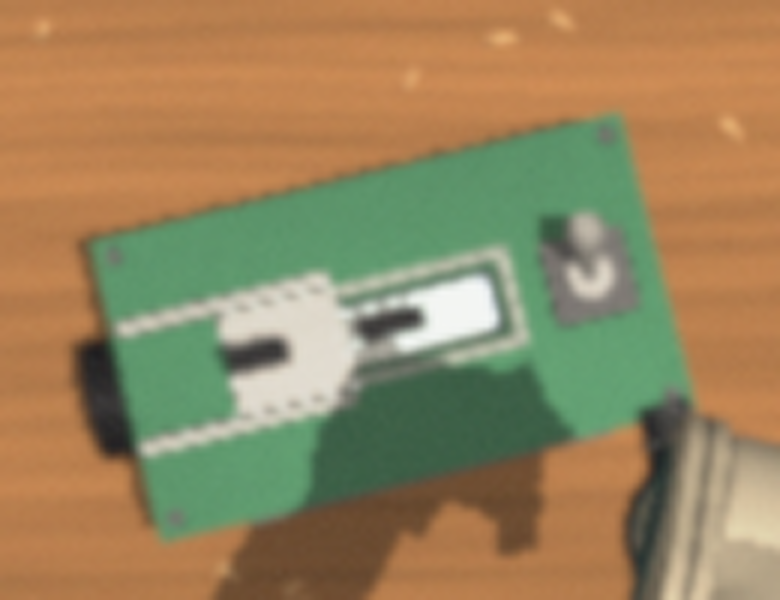

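View pics/s9.png

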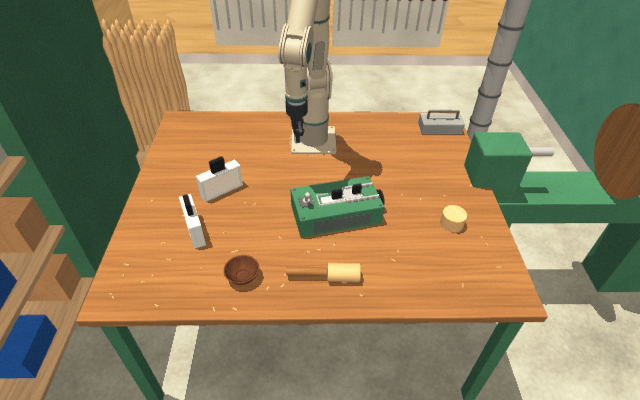

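The toggle leans up the image (+x) at crop (588,230). The gate is shut over the cassette's end at crop column 350, and the bowl, mallet and blank haven't moved. Handing in.

```bash
python3 -c "
from cell import *
print(finish_job())"
```

```text
the job is handed in; nothing more can be done
None
```

The job is done and handed in at about 19.4 s of the 72 s allowed; `finish_job()` reports no verdict.

- **Gate open:** I gripped the fin and slid the gate aside to about 49 mm.
- **Cassette:** I chose the 120 × 31 × 75 mm one; the other two measured about 170 × 45 × 107 mm. I lowered it slowly into the slot. Floor contact was about 3.6 N at the expected height, and the pictures show it centred with only the tab standing out.
- **Gate shut:** I pushed it to its stop, with resistance rising to 14 N and almost no travel. The wrist picture put it about 0.3 mm from shut.
- **Toggle:** I flipped it with the closed fingers only after the gate was shut. The last pictures show it leaning to the extractor's +x side.

In the last pictures the bowl, mallet and blank look unmoved by eye, and the robot is clear with no contact force. The one disagreement was between the top and wrist cameras, which differed by 2–3 mm on positions. I used the wrist camera, and the forces and fits agreed with it.

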